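# Long slide carrier into the half-covered staining trough

## Task

Put the long slide carrier into the staining trough so that it lies flat on the trough's floor with one end under the fixed cover. It is a little too long to go straight down through the opening: tilt it, put its low end in first under the cover, then level it and keep hold of it until it lies flat before you let go. Leave the short carrier where it is.

Things in the scene. Friction and masses are not known exactly. Their poses are not given: they have to be found in the camera images.
- trough: Low grey trough fixed to the table, 173x98x42 mm outside (x,y,z), 165x90 inside, floor 5 thick. Origin: centre of underside; x along it, z up. A fixed steel cover (38 to 42 mm above the table, 33 mm free height below it) closes its -x end, which faces roughly to the robot's right (-y), as far as x=-29.5 mm. The open mouth runs from there to x=+82.5 mm: 112 mm long, 90 wide.
- long_carrier: Longer of two loose slide carriers: aluminium plate 120x66x6 mm (x,y,z), 8 thick at its two end lips, bearing two glass slides; at its middle an upright black handle blade, 26 mm along x, 10 thick along y, top 95 mm above the underside. Grip it along y about 80 mm up. Origin: centre of the underside, z up the handle. Both ends alike. About 0.18 kg.
- short_carrier: The shorter carrier, to be left alone: same width, thickness and handle, but the plate is only 76 mm long and bears no slides. Origin and axes as for the long one.

How it is judged:
By the outcome, as a careful person would: the job done as asked, in the order asked, and still so for the second after the job is handed in, with the robot touching nothing.
It also fails if it takes over 42 s, if anything falls off the work surface, if the arm or the gripper's body presses on something with over 40 N, if the wrist force passes 120 N, or if a joint passes its speed limit or range.

## Robot

A 6-joint arm with a two-finger parallel gripper is mounted at the origin on the work surface; the furniture and walls round the work are solid. World frame = base frame: x ahead of the robot, y to its left, z up, the work surface at z = 0. Lengths are in mm, angles in rad, forces in N, time in s.
With the tool pointing down it reaches from about 275 to 750 mm from the base axis. Payload 10.2 kg.
Tool frame: the origin (TCP) lies midway between the tips of the shut fingers; the grasp point (between the pads) lies 19 mm behind it; z points along the fingers, y is the line along which they close (so a half turn about z gives the same grasp; the last joint's range is limited). The gripper opens to 85 mm and grips with 20 to 120 N. Pads are 22 mm wide; open, the fingers measure 114 mm over their backs; the gripper's body (76 mm by 85 mm) begins 54 mm behind the grasp point. The pads swing forward as they close: fully open they stand 13 mm farther back than shut.
Start: joints at [0.956, 0.313, 1.498, -0, 1.331, -0.223], TCP at [200.486, 485.218, 231.294] pointing down, gripper open.
Joint ranges: [-2.94, 2.94], [-0.97, 2.17], [0.19, 2.56], [-1.23, 4.37], [0.02, 3.11], [-2.88, 2.88]. Speed limits (rad/s): [2.39, 2.39, 3.01, 3.14, 3.14, 3.14].

## Interface

Orientations are given as a unit quaternion [w, x, y, z].
In Python, from rig import ctrl gives the robot as it stands.
- The arm moves only by the tool send_rows, never from a script. Its argument "targets" is a list of rows, each a list of 7 numbers: the closure, from -1 (fully open) to 1 (shut), so that 0 is half open, then the shift along the tool's x, y, z in m, then the turn, a rotation vector about the tool's x, y, z in rad. In form: [[claw, dx, dy, dz, ax, ay, az], ...]. A call has exactly 10 rows; each row shifts and turns the commanded pose from where the row before left it, along the tool's axes as they then stand; what a row does not reach is not made up. A row lasts 1/8 s, in which the tool goes at most 62.5 mm and 10.7 degrees, less where a joint would pass 70% of its speed; a pose out of reach is approached as far as the arm can. A call with a gripper value outside its range is refused whole. The fingers move at their own pace and stop on an object; "squeeze" is the grip in N (left out, the last holds). Time passes only in rows, so rows that do not move let the fingers close, or fill a call up. It gives the time, the measured TCP pose, the force, the opening and the grip force at its end, in the units of the state.
- ctrl.sense(): the state, without advancing time (a new reading comes with each control period).
- ctrl.capture(name): name is "scene" or "top"; returns a dict with "img" (400x640x3 uint8, red, green, blue), "camera_matrix" (3x3 intrinsics, pixels), "k1" (the pictures are not rectified: a ray, as slopes to the right and down, at radius r is drawn at 1 + k1 r^2 times it, then the intrinsics apply), "R" (3x3) and "t" (3): a world point X has camera coordinates R X + t. Camera axes: x right, y down, z forward; pixel columns grow to the right and rows downward; lengths in mm; the calibration is good to about 2 mm. A picture is of the moment at which its call begins. There is no depth.
- ctrl.finish_job(): hands the job in; it is judged then, once.
Trained networks look in a picture, given as the dict that the camera call returned (one of the last four; its "shot" number tells which), for a name from the list of things; names that differ only in an ending like _2 or _b are one class to them, and where a whole thing is asked for, a point or a joint stands for the part that bears it (a point fixed in the world has none). Each returns a list of dicts, best first, with "score" (0 to 1); they miss things now and then, are a little off and sometimes report something else, mostly with a low value. They report only what shows in the picture. A call takes as long as a camera call.
- ctrl.boxes_of(query, picture): "extent" ([left, top, width, height] in pixels, round what is visible of it).
- ctrl.landmark_of(query, picture): "point" ([column, row] in pixels: a listed point, or the origin of a listed thing).
The state is a dict: "time_s": time; "joints": joint angles; "dq": joint speeds; "tau": joint torques, N m; "eef_pos": TCP position; "ee_rot": TCP orientation; "force": force on the tool from outside, world axes, zero at the start; "wrist_torque": the same for the moment, N m; "grip_width": opening from 0.0 (shut) to 1.0 (fully open); "grip_force": force on a finger pad.
Only numpy, scipy, OpenCV 4.12 (cv2) and the standard library are available. Lean on these libraries where they do the work, as an engineer would, in place of code of your own. Each camera call takes 0.05 s, during which the arm holds its last target. There are 200 camera calls.

## Working session

There is one attempt and no reset: what is moved stays moved. The work goes in short steps, Python scripts to look and compute and a tool call to move; the robot and the scene stay as the last step left them, time stands still between calls to the robot, and variables do not carry over. Pictures are saved under pics/ and viewed, at most 10 in all, crops included, and the job is handed in when it is done.

Besides the shell and the picture viewer there is one more tool, called as name([rows], argument=value, ...), one row to a line, values as JSON. send_rows: Moves the arm, as the interface text tells. Its arguments: {"type":"object","properties":{"targets":{"type":"array"},"squeeze":{"type":"number"}},"required":["targets"]}

```bash
mkdir -p pics; cat > h.py <<'E'
import numpy as np, cv2
from rig import ctrl
def ray(p,u):
    K=np.array(p["camera_matrix"]);d=np.array([p["k1"],0,0,0,0.])
    n=cv2.undistortPoints(np.array([[u]],float),K,d)[0,0]
    R=np.array(p["R"]);t=np.array(p["t"]);return -R.T@t, R.T@np.array([n[0],n[1],1])
def onz(p,u,z):
    c,d=ray(p,u);return c+d*(z-c[2])/d[2]
def proj(p,X):
    R=np.array(p["R"]);r,_=cv2.Rodrigues(R)
    return cv2.projectPoints(np.array(X,float).reshape(-1,3),r,np.array(p["t"],float),np.array(p["camera_matrix"]),np.array([p["k1"],0,0,0,0.]))[0][:,0]
def save(p,n): cv2.imwrite(n,p["img"][:,:,::-1])
E
python3 - <<'E'
from h import *
a=np.zeros((800,640,3),np.uint8)
for i,n in enumerate(["top","scene"]):
    p=ctrl.capture(n); save(p,f"pics/{n}0.png")
    print(n,(-np.array(p["R"]).T@np.array(p["t"])).round())
    for q in ["trough","long_carrier","short_carrier"]:
        for b in ctrl.landmark_of(q,p)[:2]: print(q,b, onz(p,b["point"],0).round(1))
        for b in ctrl.boxes_of(q,p)[:2]: print(q,b)
print(ctrl.sense())
E
```

```text
top [482. -52. 912.]
trough {'point': [236.5, 207.0], 'score': 0.83} [523.6 119.5   0. ]
trough {'extent': [189.7, 180.9, 90.3, 54.5], 'score': 0.88}
long_carrier {'point': [373.4, 171.1], 'score': 0.59} [ 599.8 -185.8    0. ]
long_carrier {'extent': [347.0, 155.2, 52.2, 38.8], 'score': 0.83}
short_carrier {'point': [381.9, 230.5], 'score': 0.6} [ 467.4 -201.8    0. ]
short_carrier {'extent': [358.7, 212.9, 40.6, 38.8], 'score': 0.9}
scene [-52. 304. 525.]
trough {'point': [251.6, 246.8], 'score': 0.66} [518.2 117.2   0. ]
trough {'extent': [193.5, 198.6, 114.9, 79.1], 'score': 0.98}
long_carrier {'point': [371.9, 172.4], 'score': 0.6} [ 601.6 -192.5    0. ]
long_carrier {'extent': [339.9, 130.9, 60.8, 59.3], 'score': 0.86}
short_carrier {'point': [414.0, 202.2], 'score': 0.94} [ 473.2 -199.7    0. ]
short_carrier {'extent': [388.2, 159.7, 51.3, 60.2], 'score': 0.85}
{'time_s': 0.7, 'joints': array([ 9.55611683e-01,  3.12911540e-01,  1.49771417e+00,  5.45541156e-06,
        1.33099268e+00, -2.23427973e-01]), 'dq': array([-0.00278296, -0.00026229,  0.00113825, -0.00081081, -0.00012908,
       -0.00177041]), 'tau': array([-1.34229074e-03, -4.12107396e+01, -2.59872723e+01, -2.85560936e-04,
        6.07011261e-04,  2.40963840e-05]), 'eef_pos': array([200.47689491, 485.2186331 , 231.28292868]), 'ee_rot': array([-7.65756724e-06,  1.94628784e-01,  9.80876973e-01, -1.06712688e-05]), 'force': array([-0.60530206, -0.21186671,  0.10219113]), 'wrist_torque': array([-0.01146898,  0.02703043,  0.02703693]), 'grip_force': 0.0, 'grip_width': 1.0035009571858189}
```

View pics/top0.png

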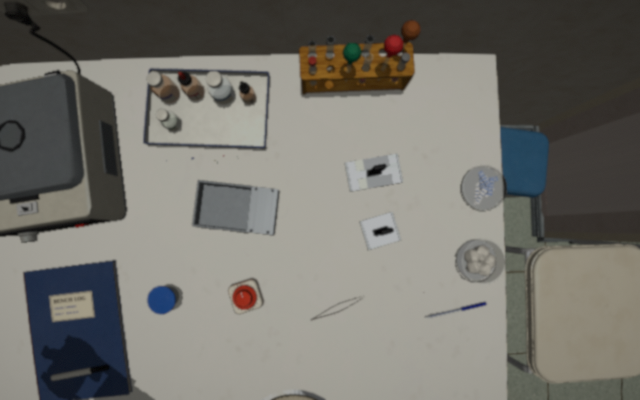

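View pics/scene0.png

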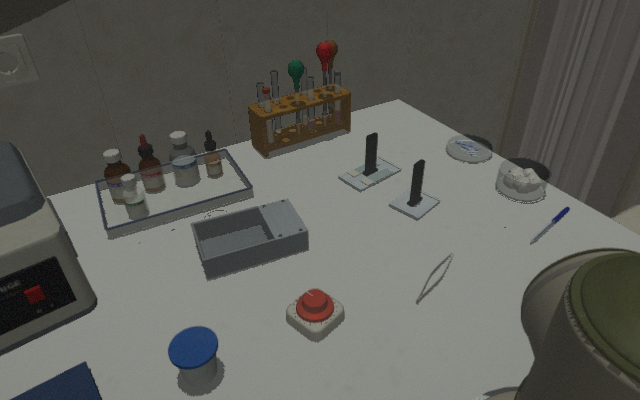

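```bash
python3 - <<'E'
import cv2,numpy as np
a=cv2.imread("pics/top0.png")
def crop(x,y,w,h,s):
    c=cv2.resize(a[y:y+h,x:x+w],None,fx=s,fy=s,interpolation=cv2.INTER_CUBIC)
    c=cv2.convertScaleAbs(c,alpha=1.0)
    for i in range(x-x%10+10,x+w,10):
        cv2.putText(c,str(i),((i-x)*s-8,8),0,.3,(0,0,255),1);cv2.line(c,((i-x)*s,10),((i-x)*s,16),(0,0,255),1)
    for j in range(y-y%10+10,y+h,10):
        cv2.putText(c,str(j),(0,(j-y)*s+3),0,.3,(0,0,255),1);cv2.line(c,(20,(j-y)*s),(26,(j-y)*s),(0,0,255),1)
    return c
A=crop(185,170,100,75,8); cv2.imwrite("pics/c1.png",A)
B=crop(340,145,68,60,10); cv2.imwrite("pics/c2.png",B)
E
```

```text
(no output)
```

View pics/c1.png

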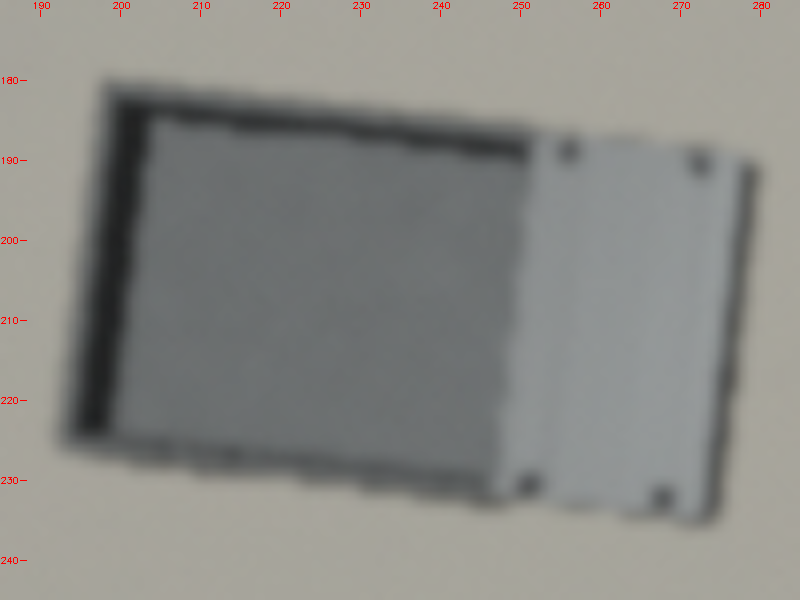

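View pics/c2.png

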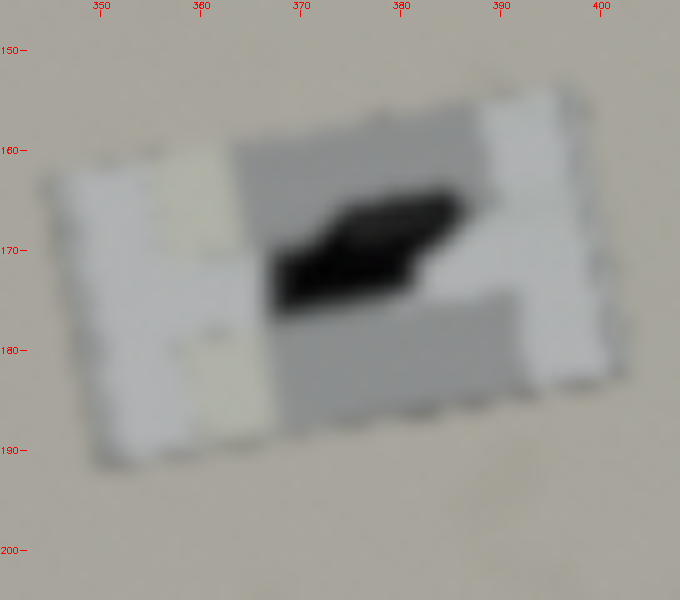

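```bash
cat >> h.py <<'E'
from scipy.optimize import least_squares
def T(q,X):
    c,s=np.cos(q[2]),np.sin(q[2]);X=np.array(X,float);return np.c_[q[0]+c*X[:,0]-s*X[:,1],q[1]+s*X[:,0]+c*X[:,1],X[:,2]]
def fit(p,X,U,q0):
    r=least_squares(lambda q:(proj(p,T(q,X))-U).ravel(),q0,loss='soft_l1')
    return r.x,(proj(p,T(r.x,X))-U).round(1)
E
python3 - <<'E'
from h import *
p=ctrl.capture("top")
# trough x axis -> +y world (left); y axis -> -x world(down)
X=[[86.5,-49,42],[86.5,49,42],[-29.5,-49,42],[-29.5,49,42],[-86.5,-49,42],[-86.5,49,42]]
# decide which side is up after yaw ~+90: y axis -> -x world = down in image
U=np.array([[192.8,226],[198.2,180.5],[247,232],[251.3,187],[274.2,235],[278.3,189.5]])
X=[[a,-b if True else b,c] for a,b,c in X]
q,e=fit(p,X,U,[523,115,1.5]);print("trough",q,e.tolist())
X=[[60,-33,8],[60,33,8],[-60,-33,8],[-60,33,8]]
U=np.array([[345.2,162.3],[350.2,191.7],[397.5,154.3],[402.3,182.7]])
X=X; q,e=fit(p,X,U,[600,-190,1.5]);print("long",q,e.tolist())
print("handle mid base/top",proj(p,T(q,[[0,0,6],[0,0,95],[13,0,95],[-13,0,95]])).round(1).tolist())
p=ctrl.capture("scene");print("scene",proj(p,T(q,[[0,0,95],[60,33,8],[60,-33,8],[-60,33,8],[-60,-33,8]])).round(1).tolist())
print(ctrl.sense()["joints"])
E
```

```text
trough [520.18573722 113.55089182   1.45315406] [[-0.2, 0.5], [-0.1, 0.1], [-0.2, 0.3], [0.7, -0.8], [-0.6, 0.2], [0.4, -0.5]]
long [ 595.227037   -185.64176379    1.72039738] [[-0.5, 0.1], [-0.5, 0.0], [0.4, -0.5], [0.8, 0.3]]
handle mid base/top [[373.8, 172.8], [380.2, 167.2], [373.8, 168.2], [386.6, 166.2]]
scene [[373.2, 134.2], [360.8, 189.1], [338.9, 175.1], [402.8, 168.0], [380.5, 155.7]]
[ 9.55598572e-01  3.12899540e-01  1.49770823e+00  2.25234440e-05
  1.33100461e+00 -2.23444021e-01]
```

send_rows([
  [-1, -0.0388, -0.0293, 0, 0, 0, 0],
  [-1, -0.0388, -0.0293, 0, 0, 0, 0],
  [-1, -0.0388, -0.0293, 0, 0, 0, 0],
  [-1, -0.0388, -0.0293, 0, 0, 0, 0],
  [-1, -0.0388, -0.0293, 0, 0, 0, 0],
  [-1, -0.0388, -0.0293, 0, 0, 0, 0],
  [-1, -0.0388, -0.0293, 0, 0, 0, 0],
  [-1, -0.0388, -0.0293, 0, 0, 0, 0],
  [-1, -0.0388, -0.0293, 0, 0, 0, 0],
  [-1, -0.0388, -0.0293, 0, 0, 0, 0],
])

```text
time_s: 2.05
eef_pos: [447.9, 64.7, 231.5]
ee_rot: [0.0, 0.195, 0.981, 0.0]
force: [0.9, 0.8, 0.3]
grip_width: 1.0
grip_force: 0.0
```

send_rows([
  [-1, -0.0388, -0.0293, 0, 0, 0, 0],
  [-1, -0.0388, -0.0293, 0, 0, 0, 0],
  [-1, -0.0388, -0.0293, 0, 0, 0, 0],
  [-1, -0.0388, -0.0293, 0, 0, 0, 0],
  [-1, -0.0388, -0.0293, 0, 0, 0, 0],
  [-1, -0.0388, -0.0293, 0, 0, 0, 0],
  [-1, 0, 0, 0.02, 0, 0, 0.171],
  [-1, 0, 0, 0.02, 0, 0, 0.171],
  [-1, 0, 0, 0.02, 0, 0, 0.171],
  [-1, 0, 0, 0.02, 0, 0, 0.171],
])

```text
time_s: 3.3
eef_pos: [595.2, -185.1, 150.6]
ee_rot: [-0.0, 0.515, 0.857, -0.0]
force: [0.4, -0.1, 0.9]
grip_width: 0.999
grip_force: 0.0
```

send_rows([
  [-1, 0, 0, 0, 0, 0, 0.171],
  [-1, 0, 0, 0, 0, 0, 0.171],
  [-1, 0, 0, 0, 0, 0, 0],
  [-1, 0, 0, 0, 0, 0, 0],
  [-1, 0, 0, 0, 0, 0, 0],
  [-1, 0, 0, 0, 0, 0, 0],
  [-1, 0, 0, 0, 0, 0, 0],
  [-1, 0, 0, 0, 0, 0, 0],
  [-1, 0, 0, 0, 0, 0, 0],
  [-1, 0, 0, 0, 0, 0, 0],
])

```text
time_s: 4.55
eef_pos: [595.2, -185.1, 151.3]
ee_rot: [-0.0, 0.651, 0.759, 0.0]
force: [-0.4, -0.4, -0.1]
grip_width: 0.998
grip_force: 0.0
```

```bash
cat >> h.py <<'E'
from scipy.spatial.transform import Rotation as Ro
def tool():
    s=ctrl.sense();q=s["ee_rot"];return np.array(s["eef_pos"]),Ro.from_quat([q[1],q[2],q[3],q[0]]).as_matrix(),s
def togo(P,yaw,pitch=0):
    """shift (mm) and turn (rad) in tool axes to TCP P, tool x at yaw, then tilted by pitch about tool y"""
    p,R,s=tool();c,n=np.cos(yaw),np.sin(yaw)
    G=np.array([[c,n,0],[n,-c,0],[0,0,-1.]])@Ro.from_rotvec([0,pitch,0]).as_matrix()
    print("t",s["time_s"],"pos",p.round(1),"shift",(R.T@(np.array(P)-p)).round(1),"turn",Ro.from_matrix(R.T@G).as_rotvec().round(3),"F",s["force"].round(1),"w",s["grip_width"],"gf",s["grip_force"])
E
python3 - <<'E'
from h import *
togo([595.2,-185.6,61],1.720)
p=ctrl.capture("scene");save(p,"pics/s1.png")
cv2.imwrite("pics/s1.png",cv2.resize(p["img"][60:240,280:480,::-1],None,fx=3,fy=3))
E
```

```text
t 4.55 pos [ 595.2 -185.1  151.3] shift [-0.5 -0.1 90.3] turn [-0.    -0.     0.004] F [-0.4 -0.4 -0.1] w 0.9978492148705761 gf 0.0
```

View pics/s1.png

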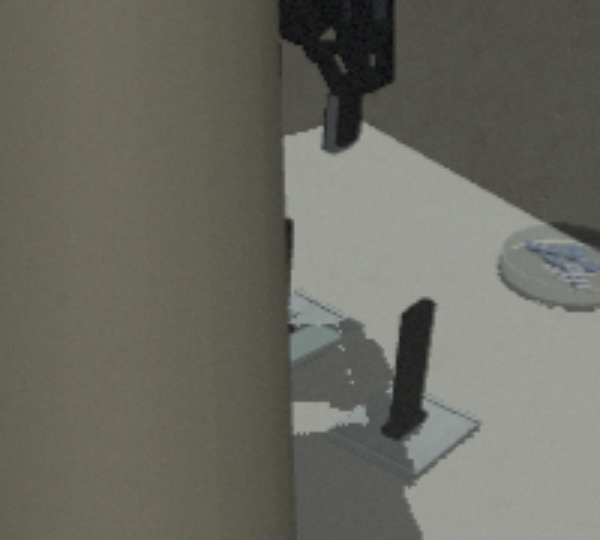

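The arm hides most of the long carrier (handle just visible at crop 290,240). The gripper stands over it as computed and is clear of the short carrier. Now I descend and grip.

send_rows([
  [-1, 0, 0, 0.02, 0, 0, 0.004],
  [-1, 0, 0, 0.02, 0, 0, 0],
  [-1, 0, 0, 0.02, 0, 0, 0],
  [-1, 0, 0, 0.02, 0, 0, 0],
  [-1, 0, 0, 0.01, 0, 0, 0],
  [-1, 0, 0, 0, 0, 0, 0],
  [0, 0, 0, 0, 0, 0, 0],
  [1, 0, 0, 0, 0, 0, 0],
  [1, 0, 0, 0, 0, 0, 0],
  [1, 0, 0, 0, 0, 0, 0],
], squeeze=80)

```text
time_s: 5.85
eef_pos: [595.3, -185.1, 61.5]
ee_rot: [0.0, 0.653, 0.758, 0.0]
force: [1.9, 0.8, 1.5]
grip_width: 0.144
grip_force: 1.0
```

send_rows([
  [1, 0, 0, 0, 0, 0, 0],
  [1, 0, 0, 0, 0, 0, 0],
  [1, 0, 0, 0, 0, 0, 0],
  [1, 0, 0, -0.005, 0, 0, 0],
  [1, 0, 0, -0.015, 0, 0, 0],
  [1, 0, 0, -0.02, 0, 0, 0],
  [1, 0, 0, -0.02, 0, 0, 0],
  [1, 0, 0, -0.02, 0, 0, 0],
  [1, 0, 0, -0.02, 0, 0, 0],
  [1, 0, 0, 0, 0, 0, 0],
], squeeze=80)

```text
time_s: 7.1
eef_pos: [596.0, -185.5, 163.6]
ee_rot: [0.002, 0.652, 0.758, 0.0]
force: [0.4, -0.1, -3.0]
grip_width: 0.105
grip_force: 78.3
```

```bash
python3 - <<'E'
from h import *
togo([520,113,200],1.453)
p=ctrl.capture("top")
for q in ["long_carrier","short_carrier"]:print(ctrl.boxes_of(q,p)[:1])
c=cv2.resize(p["img"][120:260,320:440,::-1],None,fx=4,fy=4)
p=ctrl.capture("scene")
d=cv2.resize(p["img"][60:245,300:420,::-1],None,fx=3,fy=3)
d=cv2.copyMakeBorder(d,0,max(0,560-d.shape[0]),0,0,cv2.BORDER_CONSTANT)
cv2.imwrite("pics/s2.png",np.hstack([c[:,:440],d[:560]])[:, :800])
E
```

```text
t 7.1 pos [ 596.  -185.5  163.6] shift [306.3 -30.7 -37.2] turn [0.004 0.002 0.267] F [ 0.4 -0.1 -3. ] w 0.10496402487021826 gf 78.33920001983643
[{'extent': [350.5, 152.9, 63.6, 26.3], 'score': 0.46}]
[]
```

View pics/s2.png

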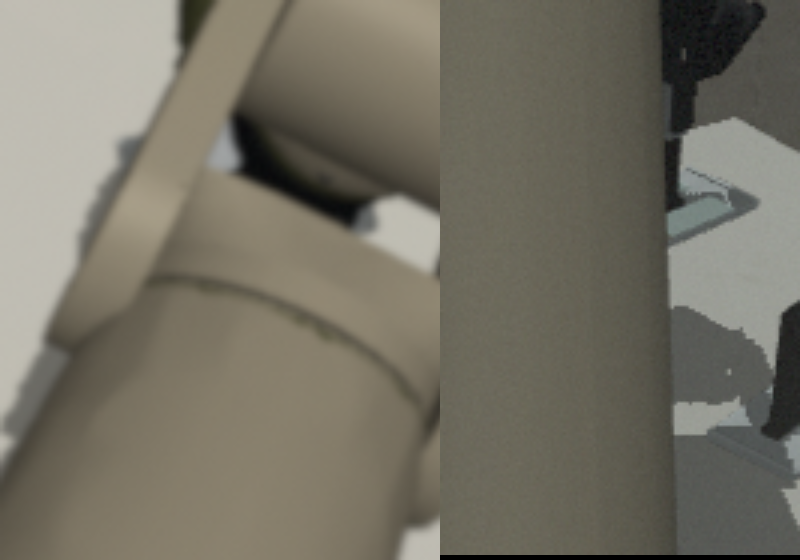

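Lifted clear: gripper holds the blade, plate at crop (700,210) looks level. Now I carry it over the mouth, yaw it, then tilt it.

send_rows([
  [1, 0.02, -0.0017, 0, 0, 0, 0],
  [1, 0.04, -0.0034, 0, 0, 0, 0],
  [1, 0.04, -0.0034, 0, 0, 0, 0],
  [1, 0.04, -0.0034, 0, 0, 0, 0],
  [1, 0.04, -0.0034, 0, 0, 0, 0],
  [1, 0.04, -0.0034, 0, 0, 0, 0],
  [1, 0.04, -0.0034, 0, 0, 0, 0],
  [1, 0.04, -0.0034, 0, 0, 0, 0],
  [1, 0.02, -0.0015, 0, 0, 0, 0],
  [1, 0, 0, 0, 0, 0, 0],
], squeeze=80)

```text
time_s: 8.55
eef_pos: [520.5, 128.4, 161.2]
ee_rot: [-0.0, 0.652, 0.758, -0.0]
force: [0.3, -0.4, -1.7]
grip_width: 0.107
grip_force: 78.2
```

send_rows([
  [1, 0, 0, 0, 0, 0, 0.067],
  [1, 0, 0, 0, 0, 0, 0.1],
  [1, 0, 0, 0, 0, 0, 0.1],
  [1, 0, 0, 0, 0, 0.03, 0],
  [1, 0, 0, 0, 0, 0.08, 0],
  [1, 0, 0, 0, 0, 0.1, 0],
  [1, 0, 0, 0, 0, 0.1, 0],
  [1, 0, 0, 0, 0, 0.08, 0],
  [1, 0, 0, 0, 0, 0.046, 0],
  [1, 0, 0, 0, 0, 0, 0],
])

```text
time_s: 9.8
eef_pos: [521.2, 126.1, 161.1]
ee_rot: [-0.143, 0.73, 0.648, 0.162]
force: [0.2, 0.4, -2.5]
grip_width: 0.104
grip_force: 78.3
```

```bash
cat >> h.py <<'E'
TR=np.array([520.2,113.6,0]);YT=1.453
def goal(xc,zc,th,H=61.5):
    x=xc-H*np.sin(th);return TR+np.array([x*np.cos(YT),x*np.sin(YT),zc+H*np.cos(th)])
E
python3 - <<'E'
from h import *
togo(goal(40,36,.436),YT,.436)
p=ctrl.capture("top")
c=cv2.resize(p["img"][150:260,170:300,::-1],None,fx=3,fy=3)
th=.436;ct,st=np.cos(th),np.sin(th)
P,R,s=tool()
B=[P+R@np.array([u,-v,61.5-w]) for u,v,w in [(60,33,8),(60,-33,8),(-60,33,8),(-60,-33,8)]]
print("top pred",proj(p,B).round(1).tolist())
p=ctrl.capture("scene");print("scene pred",proj(p,B).round(1).tolist())
d=cv2.resize(p["img"][130:300,170:320,::-1],None,fx=3,fy=3)
c=cv2.copyMakeBorder(c,0,d.shape[0]-c.shape[0],0,0,cv2.BORDER_CONSTANT)
cv2.imwrite("pics/s3.png",np.hstack([c[:,:350],d]))
E
```

```text
t 9.8 pos [521.2 126.1 161.1] shift [-27.9   0.4  63.5] turn [ 0.001  0.    -0.   ] F [ 0.2  0.4 -2.5] w 0.10430222708702437 gf 78.29158902168274
top pred [[177.0, 218.2], [181.2, 183.6], [238.7, 224.4], [242.5, 191.7]]
scene pred [[188.9, 204.4], [180.9, 180.9], [265.2, 213.0], [252.9, 190.9]]
```

View pics/s3.png

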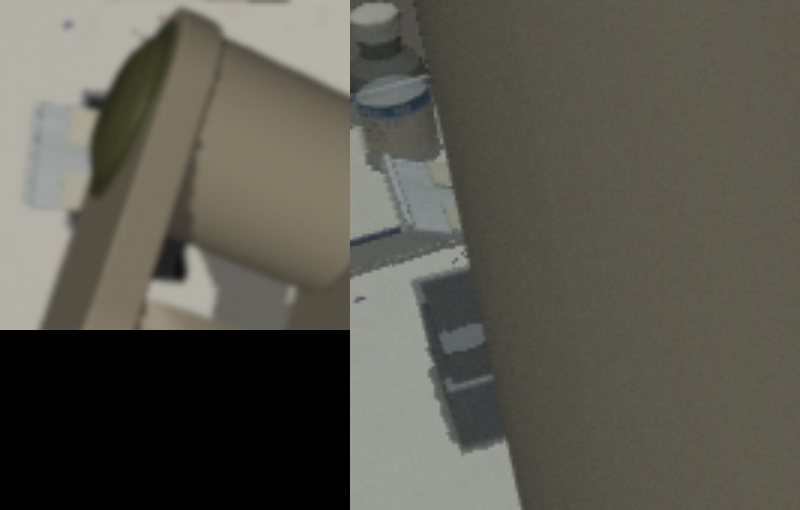

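The tilted carrier's high end appears within about 2 mm of prediction in both views (top about 178,218 / 183,184). Lower it straight down.

send_rows([
  [1, -0.004, 0, 0.0091, 0, 0, 0],
  [1, -0.004, 0, 0.0091, 0, 0, 0],
  [1, -0.004, 0, 0.0091, 0, 0, 0],
  [1, -0.004, 0, 0.0091, 0, 0, 0],
  [1, -0.004, 0, 0.0091, 0, 0, 0],
  [1, -0.004, 0, 0.0091, 0, 0, 0],
  [1, -0.002, 0, 0.0045, 0, 0, 0],
  [1, -0.002, 0, 0.0045, 0, 0, 0],
  [1, 0, 0, 0, 0, 0, 0],
  [1, 0, 0, 0, 0, 0, 0],
])

```text
time_s: 11.15
eef_pos: [521.4, 128.8, 92.1]
ee_rot: [-0.143, 0.73, 0.649, 0.162]
force: [0.3, 0.1, -1.7]
grip_width: 0.102
grip_force: 78.2
```

```bash
python3 - <<'E'
from h import *
togo(goal(8,36,.436),YT,.436)
E
```

```text
t 11.15 pos [521.4 128.8  92.1] shift [-30.2   0.6 -13.7] turn [0.001 0.    0.   ] F [ 0.3  0.1 -1.7] w 0.10229028792600112 gf 78.1919252872467
```

send_rows([
  [1, -0.005, 0, -0.0023, 0, 0, 0],
  [1, -0.005, 0, -0.0023, 0, 0, 0],
  [1, -0.005, 0, -0.0023, 0, 0, 0],
  [1, -0.005, 0, -0.0023, 0, 0, 0],
  [1, -0.005, 0.0005, -0.0023, 0, 0, 0],
  [1, -0.005, 0, -0.0023, 0, 0, 0],
  [1, 0, 0, 0, 0, 0, 0],
  [1, 0, 0, 0, 0, 0, 0],
  [1, 0, 0, 0, 0, 0, 0],
  [1, 0, 0, 0, 0, 0, 0],
])

```text
time_s: 12.4
eef_pos: [517.8, 96.1, 91.7]
ee_rot: [-0.144, 0.73, 0.649, 0.162]
force: [-0.0, -0.5, -1.6]
grip_width: 0.103
grip_force: 78.2
```

```bash
python3 - <<'E'
from h import *
P0=goal(8,36,.436)
togo(P0,YT,.436)
# leveling plan: equal pitch steps, low end bottom kept at z=10
n=8;prev=None
for k in range(n+1):
    th=.436*(1-k/n);g=goal(8-3*k/n,10+60*np.sin(th),th)
    c,s=np.cos(YT),np.sin(YT)
    G=np.array([[c,s,0],[s,-c,0],[0,0,-1.]])@Ro.from_rotvec([0,th,0]).as_matrix()
    if prev is not None: print(k,(prev[1].T@(g-prev[0])).round(1))
    prev=(g,G)
E
```

```text
t 12.4 pos [517.8  96.1  91.7] shift [-0.2  0.3 -0.2] turn [-0. -0. -0.] F [-0.  -0.5 -1.6] w 0.10349068207312483 gf 78.19164991378784
1 [1.7 0.  2.7]
2 [ 1.9 -0.   2.8]
3 [2.  0.  2.9]
4 [2.1 0.  3. ]
5 [ 2.3 -0.   3.1]
6 [2.5 0.  3.2]
7 [2.6 0.  3.3]
8 [2.8 0.  3.3]
```

send_rows([
  [1, 0.0017, 0, 0.0027, 0, -0.0545, 0],
  [1, 0.0019, 0, 0.0028, 0, -0.0545, 0],
  [1, 0.002, 0, 0.0029, 0, -0.0545, 0],
  [1, 0.0021, 0, 0.003, 0, -0.0545, 0],
  [1, 0.0023, 0, 0.0031, 0, -0.0545, 0],
  [1, 0.0025, 0, 0.0032, 0, -0.0545, 0],
  [1, 0.0026, 0, 0.0033, 0, -0.0545, 0],
  [1, 0.0028, 0, 0.0033, 0, -0.0545, 0],
  [1, 0, 0, 0, 0, 0, 0],
  [1, 0, 0, 0, 0, 0, 0],
])

```text
time_s: 13.65
eef_pos: [520.5, 118.7, 72.2]
ee_rot: [-0.0, 0.748, 0.664, 0.0]
force: [-0.4, -0.3, -1.5]
grip_width: 0.105
grip_force: 78.2
```

```bash
python3 - <<'E'
from h import *
togo(goal(5,5,0),YT,0); print(ctrl.sense()["wrist_torque"].round(2))
p=ctrl.capture("top");P,R,s=tool()
B=[P+R@np.array([u,-v,61.5-w]) for u,v,w in [(60,33,8),(60,-33,8),(-60,33,8),(-60,-33,8)]]
print("top pred",proj(p,B).round(1).tolist())
c=cv2.resize(p["img"][160:250,180:300,::-1],None,fx=3.5,fy=3.5)
p=ctrl.capture("scene");print("scene pred",proj(p,B).round(1).tolist())
d=cv2.resize(p["img"][180:300,180:270,::-1],None,fx=4,fy=4)
c=cv2.copyMakeBorder(c,0,d.shape[0]-c.shape[0],0,0,cv2.BORDER_CONSTANT)
cv2.imwrite("pics/s4.png",np.hstack([c,d])[:,:800])
E
```

```text
t 13.65 pos [520.5 118.7  72.2] shift [-0.1  0.3  5.7] turn [-0.    -0.001 -0.   ] F [-0.4 -0.3 -1.5] w 0.10472944349948661 gf 78.17654728889465
[-0.04 -0.05 -0.03]
top pred [[206.3, 220.2], [209.9, 190.1], [261.0, 226.1], [264.4, 195.9]]
scene pred [[218.5, 260.6], [209.4, 236.0], [289.5, 239.9], [276.5, 217.6]]
```

View pics/s4.png

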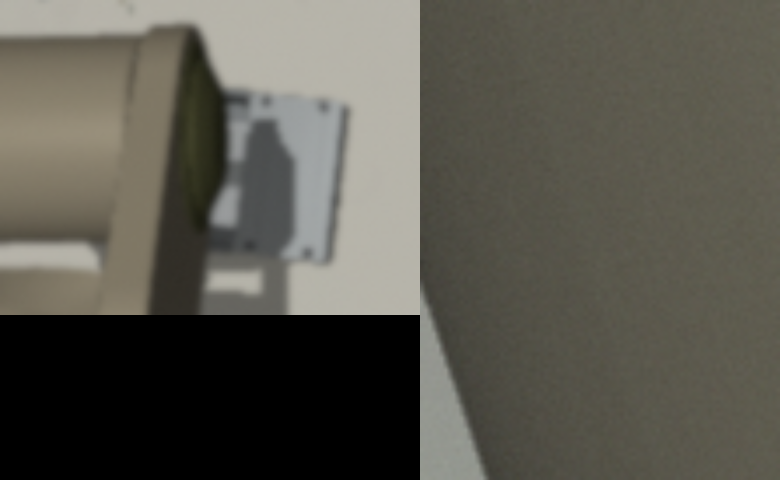

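The plate is seen running under the cover at crop (230,150), with gaps either side of it; no contact force. Lower the last 6 mm gently.

send_rows([
  [1, 0, 0, 0.001, 0, 0, 0],
  [1, 0, 0, 0.001, 0, 0, 0],
  [1, 0, 0, 0.001, 0, 0, 0],
  [1, 0, 0, 0.001, 0, 0, 0],
  [1, 0, 0, 0.0007, 0, 0, 0],
  [1, 0, 0, 0.0005, 0, 0, 0],
  [1, 0, 0, 0.0005, 0, 0, 0],
  [1, 0, 0, 0, 0, 0, 0],
  [1, 0, 0, 0, 0, 0, 0],
  [1, 0, 0, 0, 0, 0, 0],
])

```text
time_s: 15.0
eef_pos: [520.5, 118.8, 66.5]
ee_rot: [0.0, 0.748, 0.664, 0.0]
force: [-0.2, 0.2, -2.1]
grip_width: 0.106
grip_force: 78.2
```

```bash
python3 -c "
from h import *
togo(goal(5,5,0),YT,0); print(ctrl.sense()['wrist_torque'].round(2))"
```

```text
t 15.0 pos [520.5 118.8  66.5] shift [-0.2  0.3  0. ] turn [ 0. -0. -0.] F [-0.2  0.2 -2.1] w 0.10554782306782147 gf 78.17696571350098
[-0.01  0.01 -0.01]
```

send_rows([
  [1, 0, 0, 0.0003, 0, 0, 0],
  [1, 0, 0, 0.0003, 0, 0, 0],
  [1, 0, 0, 0.0003, 0, 0, 0],
  [1, 0, 0, 0.0003, 0, 0, 0],
  [1, 0, 0, 0.0003, 0, 0, 0],
  [1, 0, 0, 0, 0, 0, 0],
  [1, 0, 0, 0, 0, 0, 0],
  [1, 0, 0, 0, 0, 0, 0],
  [1, 0, 0, 0, 0, 0, 0],
  [1, 0, 0, 0, 0, 0, 0],
])

```text
time_s: 16.25
eef_pos: [520.9, 118.8, 65.9]
ee_rot: [0.0, 0.748, 0.664, 0.0]
force: [-1.2, 0.0, 8.1]
grip_width: 0.109
grip_force: 80.0
```

send_rows([
  [1, 0, 0, 0.0003, 0, 0, 0],
  [1, 0, 0, 0, 0, 0, 0],
  [1, 0, 0, 0, 0, 0, 0],
  [1, 0, 0, 0, 0, 0, 0],
  [1, 0, 0, 0, 0, 0, 0],
  [1, 0, 0, 0, 0, 0, 0],
  [1, 0, 0, 0, 0, 0, 0],
  [1, 0, 0, 0, 0, 0, 0],
  [1, 0, 0, 0, 0, 0, 0],
  [1, 0, 0, 0, 0, 0, 0],
], squeeze=30)

```text
time_s: 17.5
eef_pos: [521.0, 118.7, 65.9]
ee_rot: [0.0, 0.748, 0.664, 0.0]
force: [-2.0, -0.3, 10.8]
grip_width: 0.101
grip_force: 80.4
```

```bash
python3 -c "
from h import *
togo(goal(5,5,0),YT,0); print(ctrl.sense()['wrist_torque'].round(2))"
```

```text
t 17.5 pos [521.  118.7  65.9] shift [-0.2 -0.2 -0.6] turn [ 0.001 -0.    -0.   ] F [-2.  -0.3 10.8] w 0.10110884154275199 gf 80.37338733673096
[-0.02  0.84 -0.01]
```

send_rows([
  [1, 0, 0, -0.0003, 0, 0, 0],
  [1, 0, 0, 0, 0, 0, 0],
  [0.7, 0, 0, 0, 0, 0, 0],
  [0.5, 0, 0, 0, 0, 0, 0],
  [0, 0, 0, 0, 0, 0, 0],
  [-0.4, 0, 0, 0, 0, 0, 0],
  [-0.4, 0, 0, 0, 0, 0, 0],
  [-0.4, 0, 0, 0, 0, 0, 0],
  [-0.4, 0, 0, -0.01, 0, 0, 0],
  [-0.4, 0, 0, -0.02, 0, 0, 0],
])

```text
time_s: 18.75
eef_pos: [520.2, 118.7, 95.4]
ee_rot: [-0.0, 0.748, 0.664, -0.0]
force: [0.7, 0.4, 0.3]
grip_width: 0.699
grip_force: 0.0
```

send_rows([
  [-0.4, 0, 0, -0.04, 0, 0, 0],
  [-0.4, 0, 0, -0.04, 0, 0, 0],
  [-0.4, 0, 0, -0.04, 0, 0, 0],
  [-0.4, 0, 0, -0.03, 0, 0, 0],
  [-0.4, -0.04, 0, 0, 0, 0, 0],
  [-0.4, -0.05, 0, 0, 0, 0, 0],
  [-0.4, -0.05, 0, 0, 0, 0, 0],
  [-0.4, -0.05, 0, 0, 0, 0, 0],
  [-0.4, -0.05, 0, 0, 0, 0, 0],
  [-0.4, -0.05, 0, 0, 0, 0, 0],
])

```text
time_s: 20.0
eef_pos: [485.9, -170.8, 245.9]
ee_rot: [0.0, 0.748, 0.664, 0.0]
force: [1.4, -0.3, 1.0]
grip_width: 0.703
grip_force: 0.0
```

```bash
python3 - <<'E'
from h import *
print(ctrl.sense()["time_s"])
p=ctrl.capture("top")
q=np.array([*(TR+np.array([5*np.cos(YT),5*np.sin(YT),0]))[:2],YT])
X=[[60,33,13],[60,-33,13],[0,0,100],[13,0,100],[-13,0,100]]
print("top pred",proj(p,T(q,X)).round(1).tolist())
c=cv2.resize(p["img"][165:245,185:285,::-1],None,fx=4,fy=4)
p=ctrl.capture("scene");print("scene pred",proj(p,T(q,X)).round(1).tolist())
d=cv2.resize(p["img"][170:285,185:315,::-1],None,fx=3,fy=3)
c=cv2.copyMakeBorder(c,0,d.shape[0]-c.shape[0],0,0,cv2.BORDER_CONSTANT)
cv2.imwrite("pics/s5.png",np.hstack([c,d]))
E
```

```text
20.0
top pred [[207.0, 220.2], [210.5, 190.2], [227.5, 206.3], [221.0, 205.6], [234.0, 207.0]]
scene pred [[219.0, 263.2], [209.9, 238.5], [243.5, 198.8], [235.5, 200.8], [251.4, 196.7]]
```

View pics/s5.png

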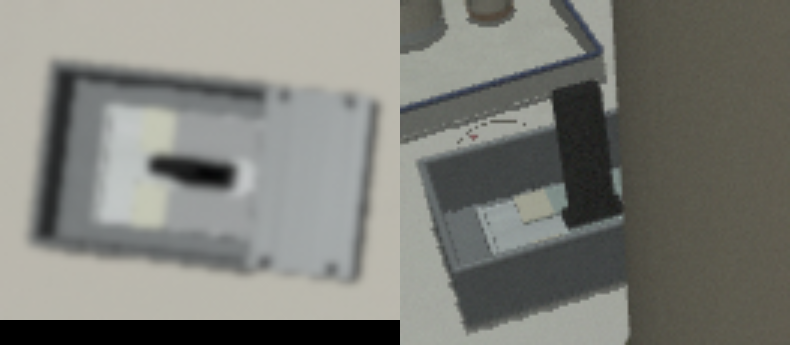

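The carrier lies flat: its visible end corners are at (208,220) and (212,191), within about 1.5 px of the on-floor prediction, its handle is upright and its other end is under the cover.

```bash
python3 -c "
from rig import ctrl
print(ctrl.finish_job())"
```

```text
the job is handed in; nothing more can be done
None
```

The long carrier lies flat on the trough floor with one end under the cover, the short carrier was left where it was, and I handed the job in at about 20 s; no verdict came back.

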